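Rack washed plates in the bench dryer, close it and start the cycle

ROBOT

A 6-joint arm with a two-finger parallel gripper is mounted at the origin on the work surface. World frame = base frame: x ahead of the robot, y to its left, z up, the work surface at z = 0. Lengths are in mm, angles in rad, forces in N, time in s.
With the tool pointing down it reaches from about 400 to 925 mm from the base axis. Payload 12.5 kg.
Tool frame: the origin (TCP) lies midway between the tips of the shut fingers; the grasp point (between the pads) lies 19 mm behind it; z points along the fingers, y is the line along which they close (so a half turn about z gives the same grasp; the last joint's range is limited). The gripper opens to 95 mm and grips with 3 to 60 N. Pads are 20 mm wide; open, the fingers measure 119 mm over their backs; the gripper's body (75 mm by 180 mm) begins 59 mm behind the grasp point.
Start: joints at [-1.413, 0.491, 1.559, -0, 1.092, -0.106], TCP at [162.992, -603.391, 214.661] pointing down, gripper open.
Joint ranges: [-3.1, 3.1], [-0.84, 2.19], [0.05, 2.79], [-1.13, 4.28], [0.06, 2.93], [-2.69, 2.69]. Speed limits (rad/s): [2.22, 2.22, 2.79, 3.14, 3.14, 3.14].

INTERFACE

Orientations are given as [roll, pitch, yaw] about the fixed x, y, z axes, in that order (R = Rz(yaw) Ry(pitch) Rx(roll)).
In Python, from cell import env gives the robot as it stands.
- The arm moves only by the shell command python3 -m inch 'ROWS'. ROWS is JSON, a list of rows, each a list of 7 numbers: the turn, a rotation vector about the tool's x, y, z in rad, then the shift along the tool's x, y, z in cm, then the closure, from -1 (fully open) to 1 (shut). A call has 1 to 20 rows; each row shifts and turns the commanded pose from where the row before left it, along the tool's axes as they then stand; what a row does not reach is not made up. A row lasts 1/8 s, in which the tool goes at most 62.5 mm and 10.7 degrees, less where a joint would pass 70% of its speed; a pose out of reach is approached as far as the arm can. A call with a gripper value outside its range is refused whole. The fingers move at their own pace and stop on an object; the grip force is fixed at half the most. Time passes only in rows, so rows that do not move let the fingers close. It gives the time, the measured TCP pose, the force, the opening and the grip force at its end, in the units of the state.
- env.state(): the state, without advancing time (a new reading comes with each control period).
- env.read_camera(name): name is "scene" or "top"; returns a dict with "img" (400x640x3 uint8, red, green, blue), "depth" (400x640 float32, mm along the optical axis (not along the pixel's ray), 0 where there is no reading), "fx", "fy", "cx", "cy" (pixels), "position" and "orientation" of the camera in the world. Camera axes: x right, y down, z forward; pixel columns grow to the right and rows downward; lengths in mm; the calibration is good to about 2 mm. A picture is of the moment at which its call begins.
- env.job_done(): hands the job in; it is judged then, once.
Trained networks look in a picture, given as the dict that the camera call returned (one of the last four; its "shot" number tells which), for a name from the list of things; names that differ only in an ending like _2 or _b are one class to them, and where a whole thing is asked for, a point or a joint stands for the part that bears it (a point fixed in the world has none). Each returns a list of dicts, best first, with "score" (0 to 1); they miss things now and then, are a little off and sometimes report something else, mostly with a low value. They report only what shows in the picture. A call takes as long as a camera call. They do not tell look-alikes from the thing itself.
- env.find_in(picture, target): "centre" ([x, y, z] in mm, in the coordinates of the camera as it stood for that picture, good to about 4 mm: the middle of the surface that is visible of it).
- env.trace(picture, target): "mask" (400x640 bool, what is visible of it).
The state is a dict: "t": time; "joints": joint angles; "qvel": joint speeds; "tau": joint torques, N m; "eef_pos": TCP position; "tcp_rot": TCP orientation; "ft_force": force on the tool from outside, world axes, zero at the start; "moment": the same for the moment, N m; "opening": opening from 0.0 (shut) to 1.0 (fully open); "grip_force": force on a finger pad.
Only numpy, scipy, OpenCV 4.12 (cv2) and the standard library are available. Lean on these libraries where they do the work, as an engineer would, in place of code of your own. Each camera call takes 0.05 s, during which the arm holds its last target. There are 200 camera calls.

TASK

Take every steel plate out of the wooden caddy and stand it on edge in a groove of the dryer's white rack, fully down, one plate to a groove. Then set the aluminium hood squarely over the rack so that its rim sits on the deck, swing the clamp arm fully down onto it, and only then press the keys one at a time: first the small middle key, then the small key farthest from the robot, then the large key nearest the robot, each down and let up again. Leave the jar, the bottle and the steel V-block behind the dryer where they are.

Things in the scene. Friction and masses are not known exactly. Their poses are not given: they have to be found in the camera images.
- dryer: Fixed grey bench dryer. x to its back, y towards its key panel, z up; origin on the bench under the rack centre. Deck 30 mm high. On it a white rack 100 (x) x 242 (y) x 30 mm high; five grooves along x, centred at y = -92, -46, 0, 46, 92, 13 mm wide, 30 deep (floor = deck), mouths rounded. A curb 112 x 254 mm outside, 14 mm above the deck, locates the hood. Key panel 50 mm high at y 150 to 235.
- plate0: Steel plate, 9 mm thick (x), 80 wide (y), 70 high (z), 0.35 kg, two dark bores near its lower edge; origin at the centre of its lower edge. It starts leaning about 0.35 rad in a caddy pocket, top towards the robot, its upper 44 mm free. Three to five plates are present, all alike.
- plate1: Steel plate, 9 mm thick (x), 80 wide (y), 70 high (z), 0.35 kg, two dark bores near its lower edge; origin at the centre of its lower edge. It starts leaning about 0.35 rad in a caddy pocket, top towards the robot, its upper 44 mm free. Three to five plates are present, all alike.
- plate2: Steel plate, 9 mm thick (x), 80 wide (y), 70 high (z), 0.35 kg, two dark bores near its lower edge; origin at the centre of its lower edge. It starts leaning about 0.35 rad in a caddy pocket, top towards the robot, its upper 44 mm free. Three to five plates are present, all alike.
- plate3: Steel plate, 9 mm thick (x), 80 wide (y), 70 high (z), 0.35 kg, two dark bores near its lower edge; origin at the centre of its lower edge. It starts leaning about 0.35 rad in a caddy pocket, top towards the robot, its upper 44 mm free. Three to five plates are present, all alike.
- plate4: Steel plate, 9 mm thick (x), 80 wide (y), 70 high (z), 0.35 kg, two dark bores near its lower edge; origin at the centre of its lower edge. It starts leaning about 0.35 rad in a caddy pocket, top towards the robot, its upper 44 mm free. Three to five plates are present, all alike.
- caddy: Wooden caddy, fixed, 270 (x) x 110 (y) mm, 60 mm high, with five leaning pockets 46 mm apart along its x (pocket floors' centres at x = -82, -36, 10, 56, 102 mm, z = 26 mm), 11 mm wide; origin at the centre of its underside, on the bench.
- hood: Loose aluminium hood (bottomless box), 130 (x) x 272 (y) x 90 (z) mm outside, walls 5 mm, 0.45 kg; origin at the centre of its lower rim. It drops over the rack and curb with 4 mm play all round, and its rim then rests on the deck, its origin 30 mm above the dryer's. Either way round fits.
- hood_handle (a point): Centre of the hood's black handle bar, 125 mm above the hood's rim; the bar runs along the hood's y, 92 mm long, 14 mm wide, 12 mm high, 29 mm free below it.
- clamp (a joint): Angle (rad) of the clamp arm, a steel bar 16 mm wide, 12 mm thick, 82 mm long from its pivot: 0 = lying level on the hood's top, pointing to the dryer's back; about 1.6 = upright (open), tip up. It turns stiffly (0.15 N m) and stays where left.
- clamp_hinge (a point): Pivot of the clamp arm, in front of the rack on the side away from the keys; the axis runs along the dryer's y. 128 mm above the bench.
- clamp_tip (a point): Point on the arm's upper (outer) face, 75 mm along the arm from the pivot, 6 mm off its centre line: the face to push on to close it.
- key_middle (a joint): Travel (m) of the small middle key, 24 mm across: 0 = up, 0.006 = fully down (5 N). Spring return; counts as pressed beyond 0.004.
- key_middle_top (a point): Centre of the top of the small middle key.
- key_far (a joint): Travel (m) of the small key farthest from the robot, 24 mm across, 54 mm behind the middle one; as key_middle.
- key_far_top (a point): Centre of the top of the far key.
- key_near (a joint): Travel (m) of the large key nearest the robot, 34 mm across, 54 mm in front of the middle one; as key_middle.
- key_near_top (a point): Centre of the top of the large near key.
- jar: Bystander: white jar with a green cap, 56 mm across, 75 mm high, behind the dryer; origin under its centre.
- vblock: Bystander: dark steel V-block 70 x 90 x 50 mm behind the dryer; origin under its centre.
- flask: Bystander: amber bottle 50 mm across, 120 mm high, behind the dryer; origin under its centre.
There are look-alikes about, which are no part of the job. Leave any orange look-alike of the plate2 alone. Leave any pink look-alike of the plate1 alone.

How it is judged (in metres and radians):
On the way, in this order (a step that is already met when the one before it is completed fails the run):
1. every plate stands on edge in a groove of the rack (z of plate0 in the frame of dryer between 0.026 and 0.036 m and x of plate0 in the frame of dryer between -0.02 and 0.02 m and y of plate0 in the frame of dryer between -0.105 and 0.105 m and angle between each of plate0, plate1, plate2, plate3, plate4's own z axis and vertical below 0.25 rad and angle between the x axis of each of plate0, plate1, plate2, plate3, plate4 and the y axis of dryer, either way round below 0.25 rad and z of plate1 in the frame of dryer between 0.026 and 0.036 m and x of plate1 in the frame of dryer between -0.02 and 0.02 m and y of plate1 in the frame of dryer between -0.105 and 0.105 m and z of plate2 in the frame of dryer between 0.026 and 0.036 m and x of plate2 in the frame of dryer between -0.02 and 0.02 m and y of plate2 in the frame of dryer between -0.105 and 0.105 m and z of plate3 in the frame of dryer between 0.026 and 0.036 m and x of plate3 in the frame of dryer between -0.02 and 0.02 m and y of plate3 in the frame of dryer between -0.105 and 0.105 m and z of plate4 in the frame of dryer between 0.026 and 0.036 m and x of plate4 in the frame of dryer between -0.02 and 0.02 m and y of plate4 in the frame of dryer between -0.105 and 0.105 m and linear speed of each of plate0, plate1, plate2, plate3, plate4 below 0.03 m/s), for 0.2 s.
2. the hood sits on the deck over the rack (horizontal distance between hood and dryer below 0.009 m and z of hood in the frame of dryer below 0.034 m and angle between hood's own z axis and vertical below 0.05 rad and angle between the x axis of hood and the x axis of dryer, either way round below 0.08 rad), for 0.2 s.
3. the clamp arm is down on the hood (all of step 2 and value of joint clamp below 0.08 rad), for 0.2 s.
4. the small middle key is pressed (value of joint key_middle above 0.004 m and value of joint clamp below 0.08 rad), for 0.04 s.
5. the small far key is pressed (value of joint key_far above 0.004 m and value of joint clamp below 0.08 rad), for 0.04 s.
6. the large near key is pressed (value of joint key_near above 0.004 m and value of joint clamp below 0.08 rad), for 0.04 s.
At the end, for the whole second after the job is handed in: All plates on edge in grooves (lower edge within 6 mm of the floor, 0.25 rad of upright and square); hood rim within 4 mm of the deck, centred within 9 mm, square within 0.08 rad; clamp under 0.08 rad; keys up; all at rest (all of step 1 and all of step 3 and value of joint each of key_middle, key_far, key_near below 0.002 m and linear speed of hood below 0.03 m/s); the robot touches nothing.
It fails at once if a key is pressed while the clamp is still up (value of joint any of key_middle, key_far, key_near above 0.004 m and value of joint clamp above 0.3 rad).
It fails at once if two keys are pressed at the same time (value of joint each of key_middle, key_far above 0.004 m or value of joint each of key_middle, key_near above 0.004 m or value of joint each of key_far, key_near above 0.004 m).
It fails at once if a bystander is moved by more than 30 mm (distance of any of jar, vblock, flask from where it was at the start of the episode above 0.03 m).
Of plate0, plate1, plate2, plate3, plate4 only 3 to 5 are there at a start; the rules pass over those that are not, and their reading is None.
At some moment in a run one of hood may be knocked a few centimetres aside while the robot is not near it.
It also fails if it takes over 210 s, if anything falls off the work surface, if the arm or the gripper's body presses on something with over 40 N, if the wrist force passes 120 N, or if a joint passes its speed limit or range.

## Working session

There is one attempt and no reset: what is moved stays moved. The work goes in short steps, Python scripts to look and compute and a shell command to move; the robot and the scene stay as the last step left them, time stands still between calls to the robot, and variables do not carry over. Pictures are saved under pics/ and viewed, at most 14 in all, crops included, and the job is handed in when it is done.

```bash
ls; mkdir -p pics; cat > h.py <<'E'
import numpy as np, cv2
from scipy.spatial.transform import Rotation as R
from cell import env
def world(c,p):
    return R.from_euler('xyz',c['orientation']).apply(np.asarray(p,float))+np.array(c['position'])
def cloud(c):
    d=c['depth']; v,u=np.indices(d.shape)
    P=np.stack([(u-c['cx'])/c['fx']*d,(v-c['cy'])/c['fy']*d,d],-1)
    return world(c,P.reshape(-1,3)).reshape(400,640,3)
def save(c,n): cv2.imwrite('pics/'+n,c['img'][:,:,::-1])
E
python3 - <<'E'
from h import *
for n in ['top','scene']:
    c=env.read_camera(n); save(c,n+'0.png'); np.savez(n+'0.npz',**{k:np.array(v) for k,v in c.items()})
    print(n,c['position'],c['orientation'],c['fx'])
    for t in ['plate0','caddy','hood','hood_handle','dryer','clamp_hinge','clamp_tip','key_middle_top','key_far_top','key_near_top','jar','vblock','flask']:
        print(t,[(round(o['score'],2),world(c,o['centre']).round(0).tolist()) for o in env.find_in(c,t)])
print(env.state())
E
```

```text
pics
top [ 497.1652725   -94.0526837  1411.35398531] [-3.09132466  0.00481208 -1.57750994] 371.0761579733008
plate0 [(0.78, [334.0, -535.0, 10.0]), (0.67, [407.0, -377.0, 79.0]), (0.64, [460.0, -543.0, 8.0]), (0.62, [452.0, -387.0, 78.0]), (0.55, [757.0, -45.0, 42.0]), (0.49, [361.0, -378.0, 82.0])]
caddy [(0.94, [490.0, -372.0, 29.0]), (0.58, [772.0, 128.0, 74.0])]
hood [(0.97, [507.0, 339.0, 88.0]), (0.57, [483.0, 121.0, 69.0])]
hood_handle [(0.77, [502.0, 339.0, 90.0]), (0.57, [540.0, -24.0, 45.0]), (0.22, [479.0, 120.0, 66.0])]
dryer [(0.98, [542.0, -21.0, 47.0]), (0.3, [478.0, 121.0, 71.0])]
clamp_hinge [(0.63, [539.0, -22.0, 45.0])]
clamp_tip []
key_middle_top [(0.71, [360.0, -380.0, 78.0])]
key_far_top [(0.18, [482.0, 122.0, 71.0])]
key_near_top [(0.65, [482.0, 118.0, 71.0])]
jar [(0.58, [776.0, 126.0, 72.0])]
vblock [(0.61, [746.0, -208.0, 80.0]), (0.58, [759.0, -41.0, 37.0])]
flask [(0.53, [744.0, -205.0, 79.0])]
scene [1038.86532827 -472.08933616 1132.23211297] [-2.59030782e+00  2.47802506e-03  9.04318361e-01] 399.9101976694422
plate0 [(0.94, [410.0, -386.0, 80.0]), (0.92, 
[... 656 characters left out ...]
]), (0.29, [590.0, 127.0, 71.0])]
{'t': 1.4, 'joints': array([-1.41258808e+00,  4.90863460e-01,  1.55886519e+00, -1.76248176e-08,
        1.09167794e+00, -1.05595222e-01]), 'qvel': array([-0.00194489, -0.00018977, -0.00021482,  0.00024899, -0.00024918,
       -0.00068486]), 'tau': array([ 7.25422942e-04, -6.12467408e+01, -2.58431160e+01,  6.93430658e-02,
        4.45822952e-02, -1.16102242e-05]), 'eef_pos': array([ 163.00260958, -603.41129637,  214.69566323]), 'tcp_rot': array([3.14140762e+00, 1.96268116e-05, 2.63803480e-01]), 'ft_force': array([ 0.04915149, -0.26048887, -1.27685252]), 'moment': array([-0.03914175,  0.00943405,  0.00562519]), 'grip_force': 0.0, 'opening': 0.9985415139761117}
```

View pics/top0.png

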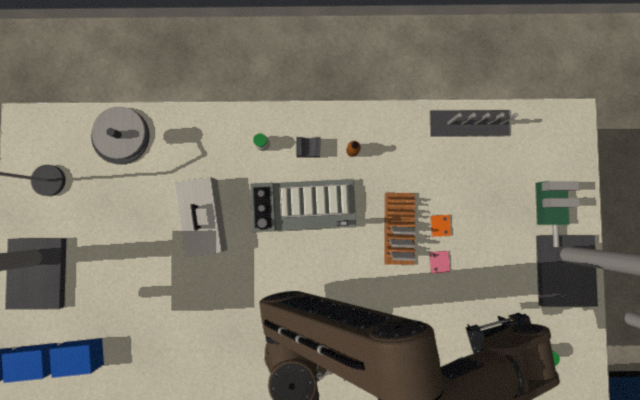

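View pics/scene0.png

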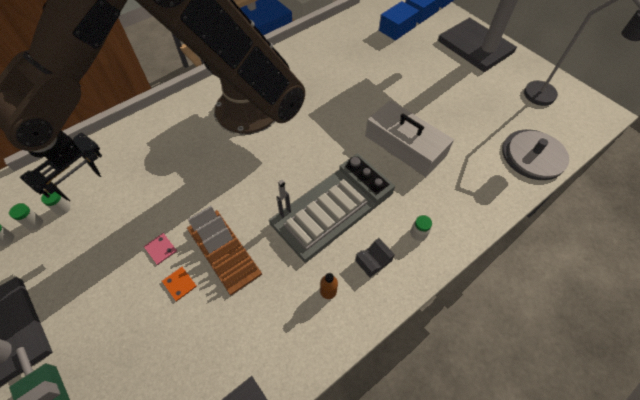

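Top: dryer at columns 252–357, rows 180–230. The caddy is at 385–418, rows 192–265, with steel plates in the three pockets nearest the robot. The hood is at 178–228, and the orange and pink decoys lie flat at (440,225) and (440,262). The scene view agrees; the clamp stands upright near (283,195). Next I'll fit poses from the depth.

```bash
cat >> h.py <<'E'
def rect(P,m):
    q=P[m][:,:2].astype(np.float32)
    (x,y),(w,h),a=cv2.minAreaRect(q); return [round(float(k),1) for k in (x,y,w,h,a)],len(q)
def box(P,x0,x1,y0,y1,z0,z1):
    return (P[...,0]>x0)&(P[...,0]<x1)&(P[...,1]>y0)&(P[...,1]<y1)&(P[...,2]>z0)&(P[...,2]<z1)
def clean(m): 
    n,l,s,_=cv2.connectedComponentsWithStats(m.astype(np.uint8)); return l==1+np.argmax(s[1:,4])
E
python3 - <<'E'
from h import *
for n in ['top','scene']:
    c=dict(np.load(n+'0.npz')); P=cloud(c)
    print(n,'bench z',np.median(P[box(P,300,650,-700,-600,-20,20)][:,2]))
    m=box(P,420,680,-210,190,22,40); print('deck',rect(P,clean(m)))
    m=box(P,420,680,-180,100,54,66); print('rack top',rect(P,m), np.median(P[m][:,2]))
    m=box(P,440,680,85,190,44,66); print('panel',rect(P,clean(m)))
    m=box(P,440,680,60,190,66,85); nn,l,s,ce=cv2.connectedComponentsWithStats(m.astype(np.uint8))
    for i in range(1,nn): 
        q=P[l==i]; print('key',s[i,4],((q.min(0)+q.max(0))/2).round(1),np.ptp(q,0).round(0))
    m=box(P,320,650,-470,-300,15,70); print('caddy',rect(P,clean(m)))
    m=box(P,320,650,-470,-300,52,67); print('caddy top',rect(P,m))
    m=box(P,300,650,-470,-300,80,110); nn,l,s,ce=cv2.connectedComponentsWithStats(m.astype(np.uint8))
    for i in range(1,nn): 
        q=P[l==i]; print('pl',s[i,4],rect(P,l==i)[0],q[:,2].max().round(0), q[q[:,2]>q[:,2].max()-6].mean(0).round(1))
    m=box(P,380,650,230,480,82,100); print('hoodtop',rect(P,clean(m)),np.median(P[m][:,2]))
    m=box(P,380,650,230,480,112,145); 
    if m.any(): print('handle',rect(P,clean(m)),P[clean(m)].mean(0))
    m=box(P,400,560,-260,-100,90,260); print('clamp',rect(P,clean(m)),P[clean(m)].min(0),P[clean(m)].max(0))
E
```

```text
top bench z -0.14259176173902688
deck ([545.9, -64.2, 181.1, 296.6, 2.3], 2083)
rack top ([549.7, -38.4, 134.8, 293.2, 8.8], 1190) 58.74169706137786
panel ([537.5, 128.1, 180.2, 82.6, 0.5], 929)
key 30 [588.7 126.7  70.7] [22. 19.  9.]
key 1 [588.9 143.3  69.2] [0. 0. 0.]
key 1 [585.2 110.9  67.4] [0. 0. 0.]
key 34 [534.4 125.3  70.2] [22. 21.  8.]
key 1 [523.6 139.9  67.4] [0. 0. 0.]
key 1 [498.3 136.3  66.9] [0. 0. 0.]
key 62 [480.2 122.8  71.6] [29. 34. 11.]
key 1 [487.2 103.6  67.1] [0. 0. 0.]
caddy ([456.2, -382.5, 108.2, 267.1, 88.5], 1496)
caddy top ([464.1, -382.7, 99.6, 202.2, 87.6], 349)
pl 86 [445.0, -384.5, 80.4, 14.2, 89.8] 98.0 [ 443.1 -385.5   93.5]
pl 89 [398.9, -378.7, 80.9, 14.1, 89.5] 98.0 [ 397.2 -381.9   93.9]
pl 98 [353.1, -381.0, 77.7, 13.9, 89.4] 101.0 [ 350.9 -376.1   97. ]
hoodtop ([505.3, 349.7, 268.6, 131.7, 8.8], 2499) 88.50462539555815
handle ([503.5, 349.3, 90.7, 14.6, 10.0], 127) [504.82556517 348.44169328 127.80721738]
clamp ([477.6, -164.1, 18.1, 34.4, 0.8], 56) [ 468.37652387 -181.24767981  104.483887  ] [ 486.63792319 -146.92047144  211.87696795]
s
[... 539 characters left out ...]

key 1 [606.4 126.1  66.9] [0. 0. 0.]
caddy ([459.5, -385.1, 109.8, 271.7, 88.5], 2311)
caddy top ([465.0, -385.3, 99.2, 208.6, 88.7], 646)
pl 159 [355.7, -383.9, 79.0, 18.3, 88.5] 99.0 [ 355.3 -386.2   95. ]
pl 166 [401.5, -380.4, 79.2, 17.9, 86.0] 96.0 [ 400.7 -379.7   93.1]
pl 166 [446.8, -385.8, 79.6, 16.8, 86.4] 99.0 [ 446.1 -387.3   94.7]
pl 1 [410.7, -393.7, 0.0, 0.0, 0.0] 80.0 [ 410.7 -393.7   80.2]
hoodtop ([506.3, 347.4, 272.5, 136.0, 8.6], 2168) 90.62428014427405
handle ([506.2, 347.4, 92.2, 17.1, 8.3], 145) [506.95661057 345.71982751 128.13571414]
clamp ([482.2, -166.0, 37.4, 20.8, 83.0], 210) [ 470.30337622 -184.4831781    90.38739468] [ 491.28056778 -146.62391174  213.59534782]
```

```bash
cat >> h.py <<'E'
from scipy.optimize import minimize
def plane(c,z):
    d=c['depth']; v,u=np.indices(d.shape)
    D=R.from_euler('xyz',c['orientation']).apply(np.stack([(u-c['cx'])/c['fx'],(v-c['cy'])/c['fy'],u*0+1],-1).reshape(-1,3)).reshape(400,640,3)
    p=np.array(c['position']); return p+D*((z-p[2])/D[...,2])[...,None]
def fitdryer(c):
    Q=plane(c,60)[...,:2]; g=c['img'].min(-1).astype(float)
    m=(abs(Q[...,0]-545)<75)&(abs(Q[...,1]+62)<140); q=Q[m]; g=g[m]
    best=None
    def s(t,w):
        x,y,a=t; d=q-[x,y]; X=d@[np.cos(a),np.sin(a)]; Y=d@[-np.sin(a),np.cos(a)]
        S=lambda k:1/(1+np.exp(-k/w))
        mod=S(50-abs(X))*S(121-abs(Y))
        for k in (-92,-46,0,46,92): mod=mod*(1-S(6.5-abs(Y-k)))
        return -np.corrcoef(mod,g)[0,1]
    rs=[]
    for y0 in (-82,-75,-68,-61,-54):
        r=minimize(s,[545,y0,.035],args=(4,),method='Nelder-Mead'); r=minimize(s,r.x,args=(1.5,),method='Nelder-Mead'); rs.append((r.fun,*r.x))
    return np.round(min(rs),4)
def plan(pos,ypr=None,Rt=None):
    "rows to go: translate (tool axes now), then turn"
    s=env.state(); R0=R.from_euler('xyz',s['tcp_rot']); 
    if Rt is None: Rt=R.from_euler('xyz',ypr) if ypr is not None else R0
    d=np.array(pos)-s['eef_pos']; rv=(R0.inv()*Rt).as_rotvec()
    print('t',round(s['t'],1),'pos',s['eef_pos'].round(1),'shift cm now',(R0.inv().apply(d)/10).round(3),'shift after turn',(Rt.inv().apply(d)/10).round(3),'turn',rv.round(4),'n',np.ceil(max(np.linalg.norm(rv)/.187,0)),np.ceil(np.linalg.norm(d)/62.5))
def tool(xaxis_yaw,tilt_dir=None):pass
E
python3 - <<'E'
from h import *
for n in ['top','scene']: print(fitdryer(dict(np.load(n+'0.npz'))))
E
```

```text
[-9.061000e-01  5.626533e+02 -6.500850e+01  4.260000e-02]
[-8.64800e-01  5.63449e+02 -6.58495e+01  3.91000e-02]
```

```bash
cat > poses.py <<'E'
from h import *
D=np.array([563,-65.4]); yd=.041
C=np.array([457.8,-383.8]); yc=-.026
def caddy_grasp(px,along,lean=.35):
    F=R.from_euler('z',yc); u=np.array([-np.sin(lean),0,np.cos(lean)])
    p=F.apply(np.array([px,0,26])+u*along)+[*C,0]
    n=np.array([np.cos(lean),0,np.sin(lean)])
    Rt=F*R.from_matrix(np.stack([[0,1,0],n,-u],1)); return p,Rt
def dry(x,y,z,tooly=0.):
    "tool down, tool x at dryer yaw + tooly"
    c,s=np.cos(yd),np.sin(yd); return np.array([D[0]+c*x-s*y,D[1]+s*x+c*y,z]),R.from_euler('z',yd+tooly)*R.from_euler('x',np.pi)
E
python3 - <<'E'
from poses import *
for n in ['top','scene']:
    P=cloud(dict(np.load(n+'0.npz')))
    for y0 in (-382,-331):
        q=P[box(P,320,600,y0-6,y0+6,5,120)]; q=q[np.argsort(q[:,0])]
        print(n,y0,[(int(a),int(b)) for a,b in q[:,[0,2]][::2]])
p,Rt=caddy_grasp(-82,115); print(p); plan(p,Rt=Rt)
E
```

```text
top -382 [(323, 14), (324, 22), (327, 21), (330, 11), (330, 16), (334, 17), (346, 89), (346, 89), (350, 92), (350, 93), (353, 91), (354, 95), (356, 87), (358, 71), (359, 79), (362, 68), (362, 73), (365, 65), (368, 56), (368, 60), (370, 45), (374, 48), (374, 53), (378, 57), (381, 44), (382, 51), (384, 41), (387, 22), (391, 83), (392, 89), (395, 87), (399, 87), (399, 96), (402, 86), (405, 72), (405, 80), (408, 70), (408, 72), (411, 64), (412, 66), (414, 53), (418, 53), (418, 55), (422, 54), (425, 51), (425, 56), (428, 42), (431, 29), (432, 36), (435, 24), (438, 92), (438, 96), (441, 92), (445, 93), (445, 94), (448, 85), (448, 89), (451, 74), (455, 66), (455, 69), (458, 53), (458, 65), (461, 48), (462, 54), (465, 52), (465, 52), (469, 50), (469, 53), (472, 51), (472, 52), (476, 39), (479, 22), (479, 27), (483, 16), (483, 14), (487, 16), (491, 14), (491, 16), (494, 44), (498, 42), (498, 51), (502, 40), (502, 36), (505, 28), (509, 27), (509, 26), (513, 51), (513, 53), (516, 55), (520, 45), (520, 41), (524, 35), (528, 16), (528, 14), (532, 14), (536, 15), (536, 14), (538, 45), (542, 46), (
[... 3507 characters left out ...]
(593, 15)]
scene -331 [(325, 17), (329, 16), (330, 17), (333, 18), (335, 16), (344, 18), (358, 47), (364, 49), (369, 16), (378, 22), (383, 60), (385, 59), (386, 47), (389, 38), (391, 34), (401, 5), (407, 17), (413, 53), (415, 45), (423, 54), (427, 17), (430, 13), (432, 38), (435, 35), (443, 13), (456, 46), (467, 50), (470, 16), (474, 49), (478, 14), (481, 33), (496, 16), (509, 18), (522, 20), (525, 15), (541, 5), (553, 15), (561, 5), (568, 17), (575, 17), (577, 17), (581, 15), (588, 16), (591, 18)]
[ 336.40779427 -380.64309126  134.02786198]
t 1.4 pos [ 163.  -603.4  214.7] shift cm now [ 22.55  -16.986   8.063] shift after turn [22.72  12.974 13.323] turn [-0.3005  0.2242 -1.2671] n 8.0 5.0
```

```bash
python3 -m inch '[[0,0,0,4.51,-3.397,1.613,0.47],[0,0,0,4.51,-3.397,1.613,0.47],[0,0,0,4.51,-3.397,1.613,0.47],[0,0,0,4.51,-3.397,1.613,0.47],[0,0,0,4.51,-3.397,1.613,0.47],[-0.0376,0.028,-0.1584,0,0,0,0.47],[-0.0376,0.028,-0.1584,0,0,0,0.47],[-0.0376,0.028,-0.1584,0,0,0,0.47],[-0.0376,0.028,-0.1584,0,0,0,0.47],[-0.0376,0.028,-0.1584,0,0,0,0.47],[-0.0376,0.028,-0.1584,0,0,0,0.47],[-0.0376,0.028,-0.1584,0,0,0,0.47],[-0.0376,0.028,-0.1584,0,0,0,0.47],[0,0,0,0,0,0,0.47]]'
python3 - <<'E'
from poses import *
p,Rt=caddy_grasp(-82,115); plan(p,Rt=Rt)
s=env.state(); print(s['joints'].round(2),s['opening'])
E
```

```text
t: 3.15
eef_pos: [336.0, -381.0, 133.9]
tcp_rot: [2.792, -0.0, 1.543]
ft_force: [0.2, -0.6, 0.4]
opening: 0.26
grip_force: 0.0
t 3.1 pos [ 336.  -381.   133.9] shift cm now [0.036 0.038 0.004] shift after turn [0.036 0.038 0.004] turn [-0.0001  0.0006 -0.0021] n 1.0 1.0
[-1.15  0.39  2.08  0.59  0.59 -1.6 ] 0.25998372454750707
```

```bash
python3 -m inch '[[0,0,0,0.04,0.04,2.5,0.47],[0,0,0,0,0,2.4,0.47],[0,0,0,0,0,2.4,0.47],[0,0,0,0,0,0,0.47],[0,0,0,0,0,0,1],[0,0,0,0,0,0,1],[0,0,0,0,0,0,1],[0,0,0,0,0,0,1],[0,0,0,0,0,0,1]]'
```

```text
t: 4.28
eef_pos: [362.5, -381.3, 66.7]
tcp_rot: [2.79, 0.001, 1.544]
ft_force: [6.5, 1.3, 0.7]
opening: 0.097
grip_force: 29.9
```

```bash
python3 -m inch '[[0,0,0,0,0,-1,1],[0,0,0,0,0,-2,1],[0,0,0,0,0,-3,1],[0,0,0,0,0,-3,1],[0,0,0,0,0,-3,1],[0,0,0,0,0,-3,1],[0,0,0,0,0,0,1]]'
python3 - <<'E'
from poses import *
c=env.read_camera('scene'); cv2.imwrite('pics/s1.png',c['img'][150:330,100:400,::-1].repeat(2,0).repeat(2,1))
for k in (92,46,0):
    p,Rt=dry(0,k,180); plan(p,Rt=Rt); print(p)
E
```

```text
t: 5.15
eef_pos: [310.0, -380.1, 208.1]
tcp_rot: [2.79, 0.004, 1.543]
ft_force: [-0.6, -0.2, -4.0]
opening: 0.095
grip_force: 30.0
t 5.2 pos [ 310.1 -379.6  206.8] shift cm now [41.274 21.462 10.62 ] shift after turn [ 26.553 -39.556   2.679] turn [ 0.283  -0.2617  1.4864] n 9.0 8.0
[559.2290567   26.52268483 180.        ]
t 5.2 pos [ 310.1 -379.6  206.8] shift cm now [36.685 21.753 10.735] shift after turn [ 26.553 -34.956   2.679] turn [ 0.283  -0.2617  1.4864] n 9.0 8.0
[561.11452835 -19.43865758 180.        ]
t 5.2 pos [ 310.1 -379.6  206.8] shift cm now [32.095 22.043 10.85 ] shift after turn [ 26.553 -30.356   2.679] turn [ 0.283  -0.2617  1.4864] n 9.0 7.0
[563.  -65.4 180. ]
```

View pics/s1.png

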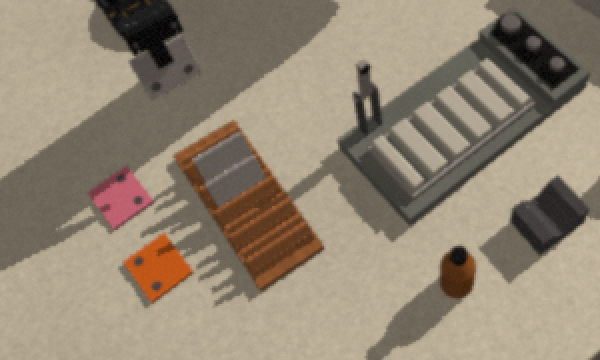

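The plate is held (crop 165,68), and two remain in the caddy (crop 228,170).

```bash
python3 -m inch '[[0.0314,-0.0291,0.1652,0,0,0,1],[0.0314,-0.0291,0.1652,0,0,0,1],[0.0314,-0.0291,0.1652,0,0,0,1],[0.0314,-0.0291,0.1652,0,0,0,1],[0.0314,-0.0291,0.1652,0,0,0,1],[0.0314,-0.0291,0.1652,0,0,0,1],[0.0314,-0.0291,0.1652,0,0,0,1],[0.0314,-0.0291,0.1652,0,0,0,1],[0.0314,-0.0291,0.1652,0,0,0,1],[0,0,0,0,0,-4,1],[0,0,0,0,0,-4,1],[0,0,0,2.95,-4.395,0,1],[0,0,0,2.95,-4.395,0,1],[0,0,0,2.95,-4.395,0,1],[0,0,0,2.95,-4.395,0,1],[0,0,0,2.95,-4.395,0,1],[0,0,0,2.95,-4.395,0,1],[0,0,0,2.95,-4.395,0,1],[0,0,0,2.95,-4.395,0,1],[0,0,0,2.95,-4.395,0,1]]'
python3 -m inch '[[0,0,0,0,0,4,1],[0,0,0,0,0,4,1],[0,0,0,0,0,3,1],[0,0,0,0,0,0,1],[0,0,0,0,0,0,1]]'
python3 - <<'E'
from poses import *
p,Rt=dry(0,92,115); plan(p,Rt=Rt)
c=env.read_camera('scene'); save(c,'s2.png'); cv2.imwrite('pics/s2.png',cv2.resize(c['img'][130:280,240:420,::-1],None,fx=4,fy=4)) 
P=cloud(c); m=box(P,480,640,-60,110,85,110); 
print(rect(P,m)); 
c=env.read_camera('top');P=cloud(c); m=box(P,480,640,-60,110,70,110);print(rect(P,m))
E
```

```text
t: 7.7
eef_pos: [559.8, 28.9, 284.9]
tcp_rot: [-3.139, 0.002, 0.042]
ft_force: [0.1, 0.6, -3.1]
opening: 0.093
grip_force: 30.0
t: 8.32
eef_pos: [559.6, 27.0, 177.2]
tcp_rot: [-3.14, -0.0, 0.042]
ft_force: [-0.2, -0.0, -3.7]
opening: 0.093
grip_force: 30.0
t 8.3 pos [559.6  27.  177.2] shift cm now [-0.037  0.052  6.221] shift after turn [-0.037  0.043  6.221] turn [-0.0015 -0.0001  0.0008] n 1.0 1.0
([0.0, 0.0, 0.0, 0.0, 0.0], 0)
([0.0, 0.0, 0.0, 0.0, 0.0], 0)
```

View pics/s2.png

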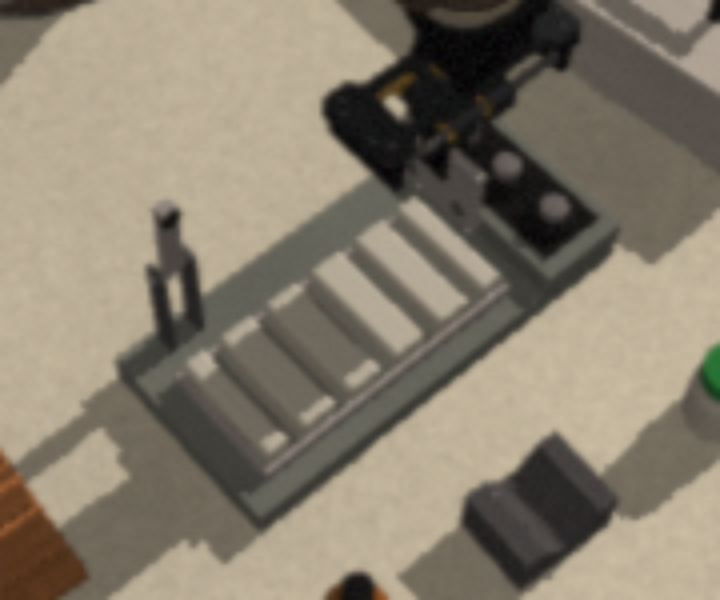

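Held plate hangs upright just short of the last groove (crop 455,185). I'll lower it in stages and check the force.

```bash
python3 -m inch '[[0,0,0,-0.04,0.05,3,1],[0,0,0,0,0,3,1],[0,0,0,0,0,1.2,1],[0,0,0,0,0,1,1],[0,0,0,0,0,0.5,1],[0,0,0,0,0,0,1]]'
```

```text
t: 9.18
eef_pos: [559.0, 26.4, 90.2]
tcp_rot: [-3.14, -0.0, 0.042]
ft_force: [-1.1, 0.5, -3.4]
opening: 0.092
grip_force: 30.0
```

```bash
python3 -m inch '[[0,0,0,0,0,0.7,1],[0,0,0,0,0,0.6,1],[0,0,0,0,0,0.2,1],[0,0,0,0,0,0,1]]'
```

```text
t: 9.68
eef_pos: [558.8, 26.4, 74.8]
tcp_rot: [-3.14, 0.0, 0.042]
ft_force: [-0.4, -0.5, -4.3]
opening: 0.097
grip_force: 30.0
```

```bash
python3 -m inch '[[0,0,0,0,0,0.1,1],[0,0,0,0,0,0.1,1],[0,0,0,0,0,0,1]]'
```

```text
t: 10.05
eef_pos: [559.0, 26.4, 73.2]
tcp_rot: [-3.14, -0.0, 0.042]
ft_force: [-0.1, 0.7, 1.4]
opening: 0.095
grip_force: 30.0
```

```bash
python3 -m inch '[[0,0,0,0,0,0.05,0.47],[0,0,0,0,0,0,0.47],[0,0,0,0,0,0,0.47],[0,0,0,0,0,-1.5,0.47],[0,0,0,0,0,-4,0.47],[0,0,0,0,0,-6,0.47],[0,0,0,0,0,-6,0.47],[0,0,0,0,0,-4,0.47],[0,0,0,0,0,0,0.47]]'
python3 - <<'E'
from poses import *
p,Rt=caddy_grasp(-36,115); print(p);plan(p,Rt=Rt)
for n in ['top','scene']:
    c=env.read_camera(n);P=cloud(c); m=box(P,480,640,-60,90,84,110);q=P[m];print(rect(P,m),q.min(0).round(),q.max(0).round())
    m=box(P,380,650,230,480,82,100); print('hood',rect(P,clean(m)))
E
```

```text
t: 11.18
eef_pos: [559.5, 26.1, 291.5]
tcp_rot: [-3.141, -0.007, 0.042]
ft_force: [-0.7, -0.5, -0.6]
opening: 0.266
grip_force: 0.0
[ 382.39224714 -381.83895652  134.02786198]
t 11.2 pos [559.5  26.1 291.5] shift cm now [-19.501  40.029  15.603] shift after turn [-41.242 -21.037   9.089] turn [-0.2767  0.2572 -1.4873] n 9.0 8.0Traceback (most recent call last):
  File "<stdin>", line 4, in <module>
    return umr_minimum(a, axis, None, out, keepdims, initial, where)
ValueError: zero-size array to reduction operation minimum which has no identity
```

```bash
python3 -m inch '[[0,0,0,-2.167,4.448,0,0.47],[0,0,0,-2.167,4.448,0,0.47],[0,0,0,-2.167,4.448,0,0.47],[0,0,0,-2.167,4.448,0,0.47],[0,0,0,-2.167,4.448,0,0.47],[0,0,0,-2.167,4.448,2.5,0.47],[0,0,0,-2.167,4.448,2.5,0.47],[0,0,0,-2.167,4.448,2.5,0.47],[0,0,0,-2.167,4.448,2.5,0.47],[0,0,0,0,0,2.8,0.47],[0,0,0,0,0,2.8,0.47],[-0.0307,0.0286,-0.1653,0,0,0,0.47],[-0.0307,0.0286,-0.1653,0,0,0,0.47],[-0.0307,0.0286,-0.1653,0,0,0,0.47],[-0.0307,0.0286,-0.1653,0,0,0,0.47],[-0.0307,0.0286,-0.1653,0,0,0,0.47],[-0.0307,0.0286,-0.1653,0,0,0,0.47],[-0.0307,0.0286,-0.1653,0,0,0,0.47],[-0.0307,0.0286,-0.1653,0,0,0,0.47],[-0.0307,0.0286,-0.1653,0,0,0,0.47]]'
python3 - <<'E'
from poses import *
p,Rt=caddy_grasp(-36,115); plan(p,Rt=Rt)
for n in ['top','scene']:
    c=env.read_camera(n);P=cloud(c); m=box(P,480,640,-60,90,84,110);q=P[m];print(len(q) and (rect(P,m),q.min(0).round(),q.max(0).round()))
    m=box(P,380,650,230,480,82,100); print('hood',rect(P,clean(m)))
    print('bystanders',[(round(o['score'],2),world(c,o['centre']).round(0).tolist()) for o in env.find_in(c,'plate0')])
E
```

```text
t: 13.72
eef_pos: [380.1, -380.9, 130.0]
tcp_rot: [2.799, -0.001, 1.55]
ft_force: [0.8, 1.2, -0.3]
opening: 0.267
grip_force: 0.0
t 13.7 pos [ 380.1 -380.9  130. ] shift cm now [-0.084  0.353 -0.3  ] shift after turn [-0.083  0.356 -0.298] turn [-0.0069 -0.0032  0.0049] n 1.0 1.0
(([554.4, 25.4, 78.5, 9.1, 2.7], 65), array([515.,  21.,  87.]), array([593.,  32., 105.]))
hood ([505.4, 349.9, 267.9, 132.2, 8.4], 2506)
bystanders [(0.75, [339.0, -536.0, 7.0]), (0.64, [453.0, -386.0, 78.0]), (0.55, [553.0, 24.0, 99.0]), (0.52, [409.0, -360.0, 76.0])]
(([558.4, 24.5, 80.2, 11.1, 1.6], 124), array([518.,  18.,  84.]), array([599.,  31., 105.]))
hood ([507.5, 348.1, 270.4, 136.7, 8.0], 2162)
bystanders [(0.9, [409.0, -383.0, 76.0]), (0.89, [337.0, -533.0, 8.0]), (0.87, [472.0, -547.0, 8.0]), (0.74, [452.0, -389.0, 80.0]), (0.7, [555.0, 16.0, 85.0])]
```

```bash
python3 -m inch '[[-0.007,-0.003,0.005,-0.08,0.355,-0.3,0.47],[0,0,0,0,0,2.4,0.47],[0,0,0,0,0,2.4,0.47],[0,0,0,0,0,2.4,0.47],[0,0,0,0,0,0,0.47],[0,0,0,0,0,0,1],[0,0,0,0,0,0,1],[0,0,0,0,0,0,1],[0,0,0,0,0,0,1],[0,0,0,0,0,0,1]]'
```

```text
t: 15.18
eef_pos: [408.0, -383.8, 68.4]
tcp_rot: [2.79, 0.002, 1.539]
ft_force: [1.6, 1.3, 7.3]
opening: 0.09
grip_force: 30.0
```

```bash
python3 -m inch '[[0,0,0,0,0,-1,1],[0,0,0,0,0,-2,1],[0,0,0,0,0,-3,1],[0,0,0,0,0,-3,1],[0,0,0,0,0,-3,1],[0,0,0,0,0,-3,1],[0,0,0,0,0,0,1]]'
python3 - <<'E'
from poses import *
p,Rt=dry(0,0,285); plan(p,Rt=Rt)
E
```

```text
t: 16.05
eef_pos: [355.8, -382.2, 209.6]
tcp_rot: [2.79, 0.003, 1.539]
ft_force: [0.5, 0.4, -3.8]
opening: 0.097
grip_force: 30.0
t 16.1 pos [ 355.8 -382.2  209.6] shift cm now [32.309 21.119 -0.408] shift after turn [ 22.004 -30.806  -7.542] turn [ 0.2852 -0.2601  1.4814] n 9.0 7.0
```

```bash
python3 -m inch '[[0.0317,-0.0289,0.1646,0,0,0,1],[0.0317,-0.0289,0.1646,0,0,0,1],[0.0317,-0.0289,0.1646,0,0,0,1],[0.0317,-0.0289,0.1646,0,0,0,1],[0.0317,-0.0289,0.1646,0,0,0,1],[0.0317,-0.0289,0.1646,0,0,0,1],[0.0317,-0.0289,0.1646,0,0,0,1],[0.0317,-0.0289,0.1646,0,0,0,1],[0.0317,-0.0289,0.1646,0,0,0,1],[0,0,0,0,0,-4.2,1],[0,0,0,0,0,-4.2,1],[0,0,0,3.143,-4.4,0,1],[0,0,0,3.143,-4.4,0,1],[0,0,0,3.143,-4.4,0,1],[0,0,0,3.143,-4.4,0,1],[0,0,0,3.143,-4.4,0,1],[0,0,0,3.143,-4.4,0,1],[0,0,0,3.143,-4.4,0,1],[0,0,0,0,0,0,1],[0,0,0,0,0,0,1]]'
python3 - <<'E'
from poses import *
p,Rt=dry(0,0,120); plan(p,Rt=Rt)
E
```

```text
t: 18.55
eef_pos: [562.8, -64.8, 291.4]
tcp_rot: [-3.138, 0.003, 0.043]
ft_force: [0.4, -1.1, -2.9]
opening: 0.088
grip_force: 30.0
t 18.6 pos [562.8 -64.8 291.4] shift cm now [ 0.069  0.119 17.137] shift after turn [1.5000e-02 5.7000e-02 1.7137e+01] turn [-0.0036  0.0032  0.0021] n 1.0 3.0
```

```bash
python3 -m inch '[[-0.0036,0.0032,0.002,0.02,0.06,5,1],[0,0,0,0,0,5,1],[0,0,0,0,0,5,1],[0,0,0,0,0,2,1],[0,0,0,0,0,2,1],[0,0,0,0,0,0.9,1],[0,0,0,0,0,0,1],[0,0,0,0,0,0,1]]'
```

```text
t: 19.55
eef_pos: [563.9, -65.9, 94.7]
tcp_rot: [3.141, -0.003, 0.04]
ft_force: [-0.9, 0.3, -1.9]
opening: 0.09
grip_force: 30.0
```

```bash
python3 -m inch '[[0,0,0,0,0,0.8,1],[0,0,0,0,0,0.7,1],[0,0,0,0,0,0.2,1],[0,0,0,0,0,0.1,1],[0,0,0,0,0,0,1]]'
```

```text
t: 20.18
eef_pos: [563.7, -65.6, 76.0]
tcp_rot: [3.141, -0.002, 0.04]
ft_force: [-0.2, 0.6, -2.8]
opening: 0.094
grip_force: 30.0
```

```bash
python3 -m inch '[[0,0,0,0,0,0.1,1],[0,0,0,0,0,0.05,1],[0,0,0,0,0,0,1]]'
```

```text
t: 20.55
eef_pos: [564.0, -65.6, 75.0]
tcp_rot: [3.141, -0.003, 0.04]
ft_force: [-0.1, 0.4, 4.6]
opening: 0.093
grip_force: 30.0
```

Contact. Release, lift, and plan the third plate.

```bash
python3 -m inch '[[0,0,0,0,0,0,0.47],[0,0,0,0,0,0,0.47],[0,0,0,0,0,0,0.47],[0,0,0,0,0,-1.5,0.47],[0,0,0,0,0,-4,0.47],[0,0,0,0,0,-6,0.47],[0,0,0,0,0,-6,0.47],[0,0,0,0,0,-4,0.47],[0,0,0,0,0,0,0.47]]'
python3 - <<'E'
from poses import *
p,Rt=caddy_grasp(10,115); print(p);plan(p,Rt=Rt)
E
```

```text
t: 21.68
eef_pos: [563.9, -65.6, 293.6]
tcp_rot: [3.139, -0.009, 0.04]
ft_force: [0.2, 0.4, -0.3]
opening: 0.267
grip_force: 0.0
[ 428.37670002 -383.03482177  134.02786198]
t 21.7 pos [563.9 -65.6 293.6] shift cm now [-14.949  31.14   15.897] shift after turn [-32.088 -17.417  10.624] turn [-0.2726  0.2579 -1.4886] n 9.0 7.0
```

```bash
python3 -m inch '[[0,0,0,-2.136,4.449,0,0.47],[0,0,0,-2.136,4.449,0,0.47],[0,0,0,-2.136,4.449,0,0.47],[0,0,0,-2.136,4.449,0,0.47],[0,0,0,-2.136,4.449,0,0.47],[0,0,0,-2.136,4.449,2.5,0.47],[0,0,0,-2.136,4.449,2.5,0.47],[0,0,0,0,0,5.2,0.47],[0,0,0,0,0,5.2,0.47],[-0.0303,0.0286,-0.1654,0,0,0,0.47],[-0.0303,0.0286,-0.1654,0,0,0,0.47],[-0.0303,0.0286,-0.1654,0,0,0,0.47],[-0.0303,0.0286,-0.1654,0,0,0,0.47],[-0.0303,0.0286,-0.1654,0,0,0,0.47],[-0.0303,0.0286,-0.1654,0,0,0,0.47],[-0.0303,0.0286,-0.1654,0,0,0,0.47],[-0.0303,0.0286,-0.1654,0,0,0,0.47],[-0.0303,0.0286,-0.1654,0,0,0,0.47],[0,0,0,0,0,0,0.47]]'
python3 - <<'E'
from poses import *
p,Rt=caddy_grasp(10,115); plan(p,Rt=Rt)
for n in ['top','scene']:
    c=env.read_camera(n);P=cloud(c); m=box(P,480,640,-120,-15,84,110);q=P[m];print(len(q) and (rect(P,m),q.min(0).round(),q.max(0).round()))
E
```

```text
t: 24.05
eef_pos: [425.9, -382.6, 134.7]
tcp_rot: [2.799, -0.002, 1.542]
ft_force: [-0.2, -0.0, -0.8]
opening: 0.262
grip_force: 0.0
t 24.1 pos [ 425.9 -382.6  134.7] shift cm now [-0.032  0.21   0.147] shift after turn [-0.033  0.209  0.149] turn [-0.0078 -0.0015 -0.003 ] n 1.0 1.0
(([566.1, -66.0, 75.3, 8.5, 3.2], 57), array([529., -71.,  90.]), array([603., -60., 104.]))
(([569.6, -68.2, 78.6, 12.2, 1.8], 125), array([530., -74.,  84.]), array([609., -61., 107.]))
```

```bash
python3 -m inch '[[-0.008,-0.001,-0.003,-0.03,0.21,0.15,0.47],[0,0,0,0,0,2.4,0.47],[0,0,0,0,0,2.4,0.47],[0,0,0,0,0,2.4,0.47],[0,0,0,0,0,0,0.47],[0,0,0,0,0,0,1],[0,0,0,0,0,0,1],[0,0,0,0,0,0,1],[0,0,0,0,0,0,1],[0,0,0,0,0,0,1]]'
```

```text
t: 25.4
eef_pos: [454.1, -384.1, 68.0]
tcp_rot: [2.789, 0.002, 1.547]
ft_force: [-0.3, 1.5, 6.7]
opening: 0.092
grip_force: 30.0
```

```bash
python3 -m inch '[[0,0,0,0,0,-1,1],[0,0,0,0,0,-2,1],[0,0,0,0,0,-3,1],[0,0,0,0,0,-3,1],[0,0,0,0,0,-3,1],[0,0,0,0,0,-3,1],[0,0,0,0,0,0,1]]'
python3 - <<'E'
from poses import *
p,Rt=dry(0,-46,290); plan(p,Rt=Rt); print(p)
E
```

```text
t: 26.28
eef_pos: [401.9, -382.8, 209.2]
tcp_rot: [2.789, 0.004, 1.546]
ft_force: [0.6, -0.3, -3.6]
opening: 0.09
grip_force: 30.0
t 26.3 pos [ 401.9 -382.8  209.2] shift cm now [27.503 17.491 -2.278] shift after turn [ 17.394 -26.453  -8.076] turn [ 0.2857 -0.2622  1.4892] n 9.0 6.0
[ 564.88547165 -111.36134242  290.        ]
```

```bash
python3 -m inch '[[0.0317,-0.0291,0.1655,0,0,0,1],[0.0317,-0.0291,0.1655,0,0,0,1],[0.0317,-0.0291,0.1655,0,0,0,1],[0.0317,-0.0291,0.1655,0,0,0,1],[0.0317,-0.0291,0.1655,0,0,0,1],[0.0317,-0.0291,0.1655,0,0,0,1],[0.0317,-0.0291,0.1655,0,0,0,1],[0.0317,-0.0291,0.1655,0,0,0,1],[0.0317,-0.0291,0.1655,0,0,0,1],[0,0,0,0,0,-4.2,1],[0,0,0,0,0,-4.2,1],[0,0,0,2.9,-4.41,0,1],[0,0,0,2.9,-4.41,0,1],[0,0,0,2.9,-4.41,0,1],[0,0,0,2.9,-4.41,0,1],[0,0,0,2.9,-4.41,0,1],[0,0,0,2.9,-4.41,0,1],[0,0,0,0,0,0,1],[0,0,0,0,0,0,1]]'
python3 - <<'E'
from poses import *
p,Rt=dry(0,-46,120); plan(p,Rt=Rt)
E
```

```text
t: 28.65
eef_pos: [565.0, -110.8, 290.9]
tcp_rot: [-3.138, 0.003, 0.042]
ft_force: [0.4, 0.4, -4.0]
opening: 0.095
grip_force: 30.0
t 28.6 pos [ 565.  -110.8  290.9] shift cm now [ 0.029  0.113 17.093] shift after turn [-1.5000e-02  5.4000e-02  1.7093e+01] turn [-0.0035  0.0026  0.0014] n 1.0 3.0
```

```bash
python3 -m inch '[[-0.0035,0.0026,0.001,-0.02,0.05,5,1],[0,0,0,0,0,5,1],[0,0,0,0,0,5,1],[0,0,0,0,0,2,1],[0,0,0,0,0,2,1],[0,0,0,0,0,0.9,1],[0,0,0,0,0,0,1],[0,0,0,0,0,0,1]]'
python3 -m inch '[[0,0,0,0,0,0.8,1],[0,0,0,0,0,0.6,1],[0,0,0,0,0,0.2,1],[0,0,0,0,0,0.1,1],[0,0,0,0,0,0,1]]'
```

```text
t: 29.65
eef_pos: [565.6, -111.9, 94.1]
tcp_rot: [3.14, -0.003, 0.04]
ft_force: [-0.7, 0.5, -3.6]
opening: 0.092
grip_force: 30.0
t: 30.28
eef_pos: [565.4, -111.5, 76.5]
tcp_rot: [3.141, -0.002, 0.04]
ft_force: [0.1, 0.3, -3.1]
opening: 0.092
grip_force: 30.0
```

```bash
python3 -m inch '[[0,0,0,0,0,0.1,1],[0,0,0,0,0,0.07,1],[0,0,0,0,0,0,1]]'
```

```text
t: 30.65
eef_pos: [565.3, -111.5, 74.7]
tcp_rot: [3.141, -0.002, 0.04]
ft_force: [-0.3, -0.2, -2.8]
opening: 0.088
grip_force: 30.0
```

```bash
python3 -m inch '[[0,0,0,0,0,0.1,1],[0,0,0,0,0,0.03,1],[0,0,0,0,0,0,1]]'
```

```text
t: 31.02
eef_pos: [565.6, -111.6, 74.5]
tcp_rot: [3.14, -0.003, 0.04]
ft_force: [-1.4, 0.4, 8.1]
opening: 0.092
grip_force: 30.0
```

```bash
python3 -m inch '[[0,0,0,0,0,0,0.47],[0,0,0,0,0,0,0.47],[0,0,0,0,0,0,0.47],[0,0,0,0,0,-1.5,0.47],[0,0,0,0,0,-4,0.47],[0,0,0,0,0,-6,0.47],[0,0,0,0,0,-6,0],[0,0,0,0,0,-4,0],[0,0,0,-5,0,0,0],[0,0,0,-5,0,0,0],[0,0,0,0,0,0,0]]'
python3 - <<'E'
from poses import *
for n in ['top','scene']:
    c=env.read_camera(n);P=cloud(c); save(c,n+'3.png')
    m=box(P,380,650,230,480,82,100); print('hood',m.sum() and rect(P,clean(m)))
    m=box(P,380,650,230,480,112,145); print('handle',m.sum() and (rect(P,clean(m)),P[clean(m)].mean(0)))
    for y0 in (-135,-90,0):
        m=box(P,480,640,y0,y0+48,84,110);q=P[m];print(len(q) and (rect(P,m),q[:,2].max()))
print(env.state()['joints'].round(2),env.state()['eef_pos'])
E
```

```text
t: 32.4
eef_pos: [462.5, -115.2, 289.8]
tcp_rot: [3.14, -0.003, 0.04]
ft_force: [0.1, -0.5, 0.0]
opening: 0.5
grip_force: 0.0
hood ([505.5, 350.0, 268.6, 133.0, 8.7], 2510)
handle (([503.7, 349.0, 91.3, 15.2, 7.9], 126), array([504.26163853, 348.48299507, 127.60797324]))
(([561.9, -112.0, 74.5, 8.3, 3.0], 56), np.float64(105.12010465384174))
(([571.5, -65.8, 64.1, 8.0, 3.5], 45), np.float64(104.11741894534521))
(([554.3, 25.6, 78.5, 9.2, 3.1], 65), np.float64(104.1085992704443))
hood ([505.7, 349.4, 272.2, 140.2, 9.2], 2167)
handle (([506.4, 346.1, 89.4, 17.9, 5.8], 143), array([507.30610664, 346.01140858, 128.11968514]))
(([565.7, -114.2, 79.2, 10.4, 1.2], 115), np.float64(104.1373012609522))
(([568.9, -67.1, 79.2, 11.5, 2.2], 121), np.float64(104.7285002281958))
(([558.2, 24.7, 78.8, 12.1, 4.2], 117), np.float64(105.64551835163843))
[-0.38  0.2   1.8   0.    1.14  1.15] [ 465.15817082 -115.54994508  289.46861169]
```

View pics/scene3.png

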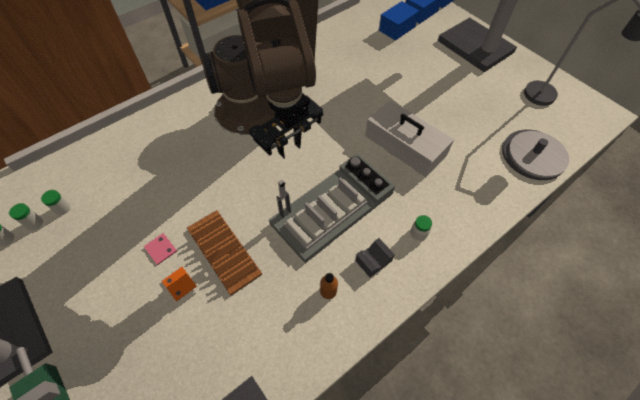

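Scene: three plates stand in the rack (around 310–350, 185–220), the caddy is empty, and the hood is still at (408,137). Now I'll fetch the hood.

```bash
python3 - <<'E'
from poses import *
plan([505.2,348.8,200],Rt=R.from_euler('z',.15)*R.from_euler('x',np.pi))
E
```

```text
t 32.5 pos [ 465.2 -115.5  289.5] shift cm now [  5.82  -46.253   8.893] shift after turn [ 10.898 -45.315   8.947] turn [ 0.0019 -0.0039 -0.1101] n 1.0 8.0
```

```bash
python3 -m inch '[[0,0,0,0.728,-5.78,0,0],[0,0,0,0.728,-5.78,0,0],[0,0,0,0.728,-5.78,0,0],[0,0,0,0.728,-5.78,0,0],[0,0,0,0.728,-5.78,0,0],[0,0,0,0.728,-5.78,0,0],[0,0,0,0.728,-5.78,0,0],[0,0,0,0.728,-5.78,0,0],[0.002,-0.004,-0.11,0,0,0,0],[0,0,0,0,0,4.5,0],[0,0,0,0,0,4.5,0],[0,0,0,0,0,0,0]]'
python3 - <<'E'
from poses import *
plan([505.2,348.8,150],Rt=R.from_euler('z',.15)*R.from_euler('x',np.pi))
for n in ['top','scene']:
    c=env.read_camera(n);P=cloud(c)
    m=box(P,380,650,230,480,84,98); print('hood',m.sum() and rect(P,clean(m)))
E
```

```text
t: 34.0
eef_pos: [503.6, 349.1, 195.2]
tcp_rot: [3.141, 0.007, 0.151]
ft_force: [0.4, -0.8, 0.7]
opening: 0.498
grip_force: 0.0
t 34.0 pos [503.6 349.1 195.2] shift cm now [0.183 0.053 4.52 ] shift after turn [0.15  0.057 4.521] turn [0.0008 0.0074 0.0008] n 1.0 1.0
hood ([520.3, 324.6, 271.2, 131.9, 8.5], 2153)
hood ([521.9, 323.6, 272.7, 135.2, 8.4], 2170)
```

The hood has been knocked by about (+15,−26) mm. I'll retarget.

```bash
python3 - <<'E'
from poses import *
for n in ['top','scene']:
    c=env.read_camera(n);P=cloud(c)
    m=box(P,440,620,270,380,112,140); print('handle',m.sum() and rect(P,clean(m)))
    m=box(P,380,650,200,480,84,98); print('hood',m.sum() and rect(P,clean(m)))
plan([520.6,324,150],Rt=R.from_euler('z',.149)*R.from_euler('x',np.pi))
E
```

```text
handle ([563.6, 330.4, 3.8, 11.1, 2.5], 10)
hood ([520.5, 324.3, 271.5, 131.7, 8.9], 2170)
handle ([523.1, 323.0, 93.1, 17.1, 7.9], 149)
hood ([522.8, 323.3, 272.5, 137.3, 8.6], 2173)
t 34.2 pos [505.2 349.7 199.9] shift cm now [1.132 2.78  4.986] shift after turn [1.14  2.768 4.991] turn [-0.0021 -0.0007  0.0015] n 1.0 1.0
```

```bash
python3 -m inch '[[0,0,0,1.16,2.87,0,0],[0,0,0,0,0,0,0],[0,0,0,0,0,3,0],[0,0,0,0,0,3,0],[0,0,0,0,0,2.4,0],[0,0,0,0,0,1,0],[0,0,0,0,0,0,0],[0,0,0,0,0,0,1],[0,0,0,0,0,0,1],[0,0,0,0,0,0,1],[0,0,0,0,0,0,1],[0,0,0,0,0,0,1]]'
```

```text
t: 35.7
eef_pos: [519.9, 322.7, 104.0]
tcp_rot: [-3.14, 0.002, 0.15]
ft_force: [-0.1, 2.6, 0.4]
opening: 0.145
grip_force: 30.0
```

```bash
python3 -m inch '[[0,0,0,0,0,-1,1],[0,0,0,0,0,-3,1],[0,0,0,0,0,-4,1],[0,0,0,0,0,-4,1],[0,0,0,0,0,-4,1],[0,0,0,0,0,-4,1],[0,0,0,0,0,-4,1],[0,0,-0.1623,0,0,0,1],[0,0,-0.1623,0,0,0,1],[0,0,-0.1623,0,0,0,1],[0,0,-0.1623,0,0,0,1],[0,0,-0.1623,0,0,0,1],[0,0,-0.1623,0,0,0,1],[0,0,-0.1623,0,0,0,1],[0,0,-0.1623,0,0,0,1],[0,0,-0.1623,0,0,0,1],[0,0,0,0,0,0,1],[0,0,0,0,0,0,1]]'
python3 - <<'E'
from poses import *
p,Rt=dry(0,0,350,np.pi/2); plan(p,Rt=Rt)
for n in ['top','scene']:
    c=env.read_camera(n);P=cloud(c); 
    m=box(P,380,700,120,560,315,350); print('hood',m.sum() and rect(P,clean(m)),np.median(P[m][:,2]))
    if n=='scene': save(c,'s4.png')
E
```

```text
t: 37.95
eef_pos: [520.2, 322.1, 343.9]
tcp_rot: [-3.139, -0.001, 1.608]
ft_force: [-0.2, -0.0, -3.8]
opening: 0.147
grip_force: 30.0
t 38.0 pos [520.2 322.1 343.9] shift cm now [-38.885   2.848  -0.64 ] shift after turn [-38.897   2.684  -0.607] turn [-0.0024 -0.0007 -0.0043] n 1.0 7.0
hood ([520.0, 260.9, 130.3, 145.2, 2.0], 2089) 329.2944615312085
hood ([519.6, 323.7, 132.4, 276.5, 2.1], 2577) 330.8540733599166
```

View pics/s4.png

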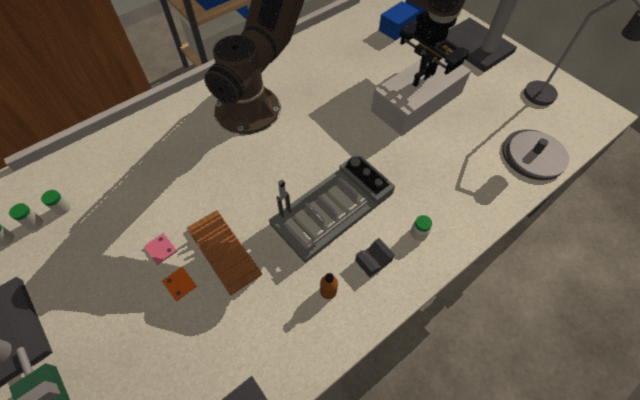

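Scene: hood hangs level and lengthwise (420,95). Carry it over the rack.

```bash
python3 -m inch '[[-0.002,-0.001,-0.004,0,0,-0.6,1],[0,0,0,-2,0.135,0,1],[0,0,0,-4,0.27,0,1],[0,0,0,-5,0.34,0,1],[0,0,0,-5,0.34,0,1],[0,0,0,-5,0.34,0,1],[0,0,0,-5,0.34,0,1],[0,0,0,-5,0.34,0,1],[0,0,0,-4,0.27,0,1],[0,0,0,-3,0.23,0,1],[0,0,0,-1,0.07,0,1],[0,0,0,0,0,0,1],[0,0,0,0,0,0,1],[0,0,0,0,0,0,1],[0,0,0,0,0,0,1]]'
python3 - <<'E'
from poses import *
p,Rt=dry(0,-1.2,220,np.pi/2); plan(p,Rt=Rt)
for n in ['top','scene']:
    c=env.read_camera(n);P=cloud(c); 
    m=box(P,400,750,-300,200,318,355); print('hood',m.sum() and rect(P,clean(m)),np.median(P[m][:,2]))
E
```

```text
t: 39.92
eef_pos: [564.4, -65.5, 350.0]
tcp_rot: [3.142, 0.0, 1.616]
ft_force: [0.2, 0.2, -4.0]
opening: 0.145
grip_force: 30.0
t 39.9 pos [564.4 -65.5 350. ] shift cm now [-0.099 -0.139 13.003] shift after turn [-0.101 -0.137 13.003] turn [0.0001 0.0001 0.0043] n 1.0 3.0
hood ([565.0, -162.0, 75.7, 131.1, 90.0], 859) 335.88202329346655
hood ([563.8, -63.8, 131.2, 273.9, 2.5], 3611) 337.29492976700766
```

```bash
python3 -m inch '[[0,0,0.0043,-0.14,-0.11,0,1],[0,0,0,0,0,3,1],[0,0,0,0,0,4,1],[0,0,0,0,0,4,1],[0,0,0,0,0,3,1],[0,0,0,0,0,2,1],[0,0,0,0,0,2,1],[0,0,0,0,0,1.5,1],[0,0,0,0,0,0,1],[0,0,0,0,0,0,1]]'
python3 - <<'E'
from poses import *
p,Rt=dry(0.2,-1.7,134,np.pi/2); plan(p,Rt=Rt)
for n in ['top','scene']:
    c=env.read_camera(n);P=cloud(c); 
    m=box(P,400,750,-300,200,130,155); print('hood',m.sum() and rect(P,clean(m)),np.median(P[m][:,2]))
E
```

```text
t: 41.28
eef_pos: [563.7, -67.7, 155.6]
tcp_rot: [3.141, 0.0, 1.611]
ft_force: [-0.1, -0.6, -3.9]
opening: 0.141
grip_force: 30.0
t 41.3 pos [563.7 -67.7 155.6] shift cm now [ 0.063 -0.045  2.158] shift after turn [ 0.062 -0.043  2.158] turn [ 0.0009  0.0003 -0.001 ] n 1.0 1.0
hood ([565.1, -161.1, 132.8, 82.5, 5.6], 648) 140.99263227631445
hood ([562.4, -65.7, 132.5, 273.4, 2.3], 2676) 143.15995341764284
```

```bash
python3 -m inch '[[0,0,0,0.03,0,0.7,1],[0,0,0,0,0,0.5,1],[0,0,0,0,0,0.4,1],[0,0,0,0,0,0.3,1],[0,0,0,0,0,0.1,1],[0,0,0,0,0,0,1]]'
```

```text
t: 42.12
eef_pos: [563.4, -67.3, 134.9]
tcp_rot: [-3.142, 0.0, 1.611]
ft_force: [0.2, 0.2, -4.2]
opening: 0.144
grip_force: 30.0
```

Past the curb freely. Seat and release.

```bash
python3 -m inch '[[0,0,0,0,0,0.1,1],[0,0,0,0,0,0.05,1],[0,0,0,0,0,0,1]]'
```

```text
t: 42.5
eef_pos: [563.3, -67.3, 133.8]
tcp_rot: [3.141, 0.0, 1.611]
ft_force: [-2.9, 0.3, 2.7]
opening: 0.148
grip_force: 30.0
```

```bash
python3 -m inch '[[0,0,0,0,0,0,0.3],[0,0,0,0,0,0,0.3],[0,0,0,0,0,0,0.3],[0,0,0,0,0,-2,0.3],[0,0,0,0,0,-4,0.3],[0,0,0,0,0,-5,1],[0,0,0,0,0,-5,1],[0,0,0,0,0,-2,1],[0,0,0,-4,-5,0,1],[0,0,0,-4,-5,0,1],[0,0,0,-4,-5,0,1],[0,0,0,0,0,0,1]]'
python3 - <<'E'
from poses import *
for n in ['top','scene']:
    c=env.read_camera(n);P=cloud(c); 
    m=box(P,400,750,-300,200,108,132); print('hood',m.sum() and rect(P,clean(m)),np.median(P[m][:,2]))
    for z0,z1 in((165,225),(120,165),(80,120)):
        m=box(P,455,496,-190,-130,z0,z1);q=P[m]; print('clamp',z0,m.sum() and (q.min(0).round(),q.max(0).round(),q.mean(0).round()))
plan([0,0,0])
E
```

```text
t: 44.0
eef_pos: [419.6, -192.2, 313.9]
tcp_rot: [3.141, 0.001, 1.606]
ft_force: [0.8, 0.6, 0.5]
opening: 0.003
grip_force: 0.0
hood ([559.2, -64.5, 130.2, 272.6, 2.3], 2752) 118.99480306009514
clamp 165 (array([ 473., -169.,  167.]), array([ 487., -156.,  213.]), array([ 481., -162.,  207.]))
clamp 120 (array([ 469., -178.,  121.]), array([ 486., -147.,  159.]), array([ 476., -156.,  136.]))
clamp 80 (array([ 468., -176.,  106.]), array([ 483., -147.,  118.]), array([ 474., -155.,  111.]))
hood ([561.7, -65.6, 133.1, 274.0, 2.8], 3367) 120.82395844567361
clamp 165 (array([ 476., -174.,  165.]), array([ 491., -158.,  213.]), array([ 485., -167.,  194.]))
clamp 120 (array([ 471., -185.,  121.]), array([ 492., -147.,  164.]), array([ 484., -169.,  139.]))
clamp 80 (array([ 472., -184.,   81.]), array([ 491., -148.,  119.]), array([ 482., -168.,  102.]))
t 44.1 pos [ 421.8 -190.5  313.8] shift cm now [ 20.672 -41.445  31.333] shift after turn [ 20.672 -41.445  31.333] turn [0. 0. 0.] n 0.0 9.0
```

```bash
python3 -m inch '[[0,0,0,2.65,2.3,0,1],[0,0,0,0,0,5,1],[0,0,0,0,0,5,1],[0,0,0,0,0,3.4,1],[0,0,0,0,0,0,1],[0,0,0,0,1,0,1],[0,0,0,0,1,0,1],[0,0,0,0,1,0,1],[0,0,0,0,0.8,0,1],[0,0,0,0,0.8,0,1],[0,0,0,0,0.8,0,1],[0,0,0,0,0.8,0,1],[0,0,0,0,0.8,0,1],[0,0,0,0,0,0,1]]'
```

```text
t: 45.85
eef_pos: [514.5, -160.1, 179.5]
tcp_rot: [3.14, 0.0, 1.611]
ft_force: [-0.5, 0.4, -0.1]
opening: 0.007
grip_force: 0.0
```

```bash
python3 - <<'E'
from h import *
c=env.read_camera('scene'); cv2.imwrite('pics/s5.png',cv2.resize(c['img'][120:260,230:420,::-1],None,fx=4,fy=4)) 
E
```

```text
(no output)
```

View pics/s5.png

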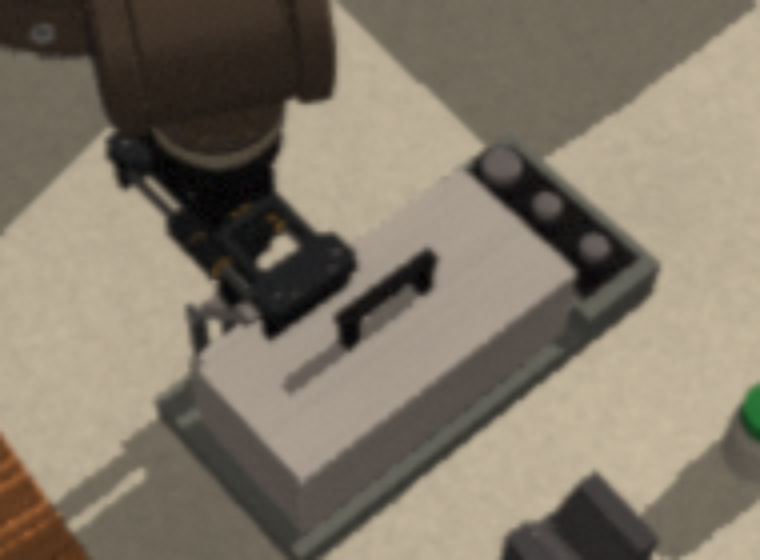

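Hood seated over the rack; the clamp arm is tilting over under the fingers (crop 225,305). Push it down.

```bash
python3 -m inch '[[0,0,0,0,0,0.8,1],[0,0,0,0,0,0.8,1],[0,0,0,0,0,0.8,1],[0,0,0,0,0,0.7,1],[0,0,0,0,0,0.6,1],[0,0,0,0,0,0.3,1],[0,0,0,0,0,0,1]]'
```

```text
t: 46.78
eef_pos: [513.2, -159.8, 139.0]
tcp_rot: [-3.14, -0.0, 1.611]
ft_force: [-0.0, -0.3, -0.2]
opening: 0.006
grip_force: 0.0
```

```bash
python3 -m inch '[[0,0,0,0,0,0.2,1],[0,0,0,0,0,0.2,1],[0,0,0,0,0,0.1,1],[0,0,0,0,0,0,1]]'
```

```text
t: 47.28
eef_pos: [513.6, -160.0, 134.4]
tcp_rot: [-3.142, 0.0, 1.611]
ft_force: [1.5, -0.3, 1.9]
opening: 0.007
grip_force: 1.3
```

```bash
python3 -m inch '[[0,0,0,0,0,0.1,1],[0,0,0,0,0,0.1,1],[0,0,0,0,0,0,1]]'
```

```text
t: 47.65
eef_pos: [513.7, -160.1, 134.0]
tcp_rot: [3.14, 0.001, 1.611]
ft_force: [-2.9, 3.1, 21.3]
opening: 0.002
grip_force: 10.6
```

```bash
python3 -m inch '[[0,0,0,0,0,-2,1],[0,0,0,0,0,-5,1],[0,0,0,0,0,-5,1],[0,0,0,5,-2,0,1],[0,0,0,5,-2,0,1],[0,0,0,5,-2,0,1],[0,0,0,5,-2,0,1],[0,0,0,5,-2,0,1],[0,0,0,0,0,0,1]]'
python3 - <<'E'
from poses import *
for n in ['top','scene']:
    c=env.read_camera(n);P=cloud(c)
    m=box(P,470,580,-190,-140,124,220);q=P[m];print('arm',len(q) and (q.min(0).round(),q.max(0).round()))
    if len(q): print(np.polyfit(q[:,0],q[:,2],1), np.median(q[:,2]))
    m=box(P,400,750,-300,200,108,124); print('hood',rect(P,clean(m)),np.median(P[m][:,2]))
    for kx in (482,535.5,588.5):
        m=box(P,kx-20,kx+20,100,150,64,85);q=P[m]; t=np.percentile(q[:,2],60) if len(q) else 0; q=q[q[:,2]>t-4] if len(q) else q
        print('key',len(q) and (q.mean(0).round(1),q.min(0).round(),q.max(0).round()))
plan(dry(-20,190,120)[0])
E
```

```text
t: 48.78
eef_pos: [401.8, 87.9, 252.3]
tcp_rot: [-3.14, 0.0, 1.615]
ft_force: [0.1, -0.6, -0.5]
opening: 0.006
grip_force: 0.0
arm (array([ 472., -186.,  124.]), array([ 559., -144.,  141.]))
[-2.29784977e-02  1.44590330e+02] 132.98560223377467
hood ([559.1, -64.3, 130.2, 272.3, 2.4], 2620) 119.11961466411753
key (array([492.6, 120.2,  70.7]), array([491., 111.,  67.]), array([495., 128.,  76.]))
key (array([534.5, 125.1,  70.3]), array([523., 107.,  67.]), array([545., 140.,  75.]))
key (array([587.9, 126.9,  70.7]), array([578., 117.,  66.]), array([600., 136.,  80.]))
arm (array([ 471., -189.,  124.]), array([ 579., -140.,  140.]))
[-4.07060884e-02  1.53800319e+02] 133.72050090439768
hood ([549.2, -66.1, 157.0, 273.5, 2.3], 3073) 120.75020271233666
key (array([483.3, 120.6,  72.7]), array([468., 105.,  69.]), array([500., 138.,  79.]))
key (array([537.2, 122.3,  72.9]), array([526., 112.,  69.]), array([547., 132.,  76.]))
key (array([591.5, 125.8,  72.7]), array([579., 114.,  68.]), array([602., 137.,  78.]))
t 48.9 pos [403.5  85.8 252.3] shift cm now [ 3.236 13.33  13.221] shift after turn [ 3.236 13.33  13.221] turn [0. 0. 0.] n 0.0 4.0
```

```bash
python3 -m inch '[[0,0,0,1.07,4.46,0,1],[0,0,0,1.07,4.46,0,1],[0,0,0,1.07,4.46,0,1],[0,0,0,0,0,5,1],[0,0,0,0,0,5,1],[0,0,0,0,0,4,1],[0,0,0,0,0,2,1],[0,0,0,0,0,0,1],[0,0,0,0,0,0,1]]'
```

```text
t: 50.0
eef_pos: [536.8, 122.4, 93.0]
tcp_rot: [3.141, 0.0, 1.61]
ft_force: [0.6, -0.0, -0.4]
opening: 0.004
grip_force: 0.0
```

```bash
python3 -m inch '[[0,0,0,0.1,0,1,1],[0,0,0,0,0,0.8,1],[0,0,0,0,0,0.4,1],[0,0,0,0,0,0.2,1],[0,0,0,0,0,0,1]]'
```

```text
t: 50.62
eef_pos: [535.9, 124.2, 68.5]
tcp_rot: [-3.141, 0.0, 1.611]
ft_force: [-2.2, -0.3, 3.3]
opening: 0.004
grip_force: 1.8
```

```bash
python3 -m inch '[[0,0,0,0,0,0.2,1],[0,0,0,0,0,0.15,1],[0,0,0,0,0,0,1]]'
```

```text
t: 51.0
eef_pos: [536.0, 124.3, 66.0]
tcp_rot: [3.141, 0.0, 1.611]
ft_force: [-6.1, -1.7, 17.3]
opening: 0.003
grip_force: 9.1
```

Bottomed (17 N). Now the far key, 54 mm along tool y.

```bash
python3 -m inch '[[0,0,0,0,0,-1,1],[0,0,0,0,0,-2.5,1],[0,0,0,0,2.7,0,1],[0,0,0,0,2.7,0,1],[0,0,0,0,0,0,1],[0,0,0,0,0,2,1],[0,0,0,0,0,0.8,1],[0,0,0,0,0,0.4,1],[0,0,0,0,0,0.2,1],[0,0,0,0,0,0.1,1],[0,0,0,0,0,0,1]]'
```

```text
t: 52.38
eef_pos: [589.6, 126.4, 66.2]
tcp_rot: [-3.142, 0.0, 1.611]
ft_force: [-7.3, -0.6, 12.4]
opening: 0.003
grip_force: 6.2
```

Bottomed too (12 N). Near key next: 108 mm back.

```bash
python3 -m inch '[[0,0,0,0,0,-1,1],[0,0,0,0,0,-2.5,1],[0,0,0,0,-3.6,0,1],[0,0,0,0,-3.6,0,1],[0,0,0,0,-3.6,0,1],[0,0,0,0,0,0,1],[0,0,0,0,0,2,1],[0,0,0,0,0,0.8,1],[0,0,0,0,0,0.4,1],[0,0,0,0,0,0.2,1],[0,0,0,0,0,0.1,1],[0,0,0,0,0,0,1]]'
```

```text
t: 53.88
eef_pos: [483.0, 122.1, 66.1]
tcp_rot: [3.139, -0.0, 1.611]
ft_force: [-1.1, -1.0, 13.4]
opening: 0.002
grip_force: 6.7
```

```bash
python3 -m inch '[[0,0,0,0,0,-1,1],[0,0,0,0,0,-4,1],[0,0,0,0,0,-6,1],[0,0,0,0,0,-6,1],[0,0,0,5,-2,0,1],[0,0,0,5,-2,0,1],[0,0,0,0,0,0,1],[0,0,0,0,0,0,1]]'
python3 - <<'E'
from h import *
c=env.read_camera('scene'); cv2.imwrite('pics/s6.png',cv2.resize(c['img'][120:300,220:440,::-1],None,fx=3.3,fy=3.3)) 
E
```

```text
t: 54.88
eef_pos: [438.1, 220.2, 235.1]
tcp_rot: [-3.141, 0.0, 1.612]
ft_force: [0.1, -0.1, 0.4]
opening: 0.007
grip_force: 0.0
```

View pics/s6.png

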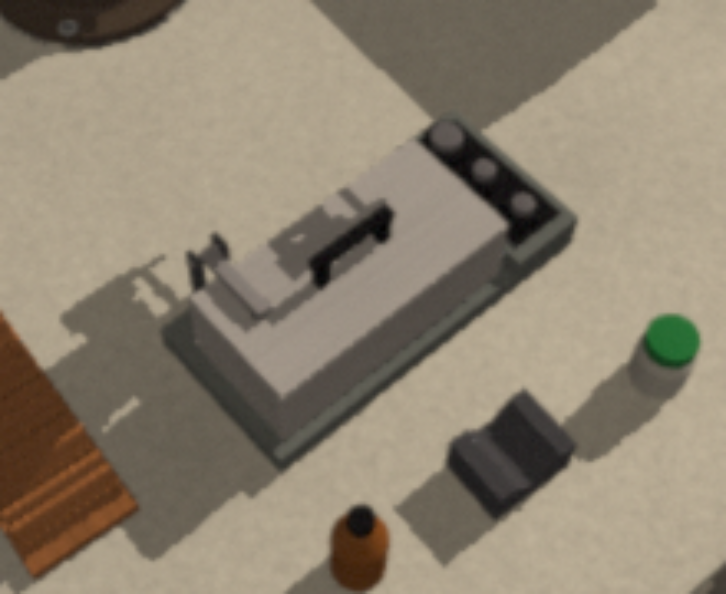

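The hood is seated, the clamp lies flat on it (crop 245,290), the keys are up, the bystanders haven't moved and the robot is clear. Handing in.

```bash
python3 -c "
from cell import env
print(env.job_done())"
```

```text
the job is handed in; nothing more can be done
None
```

I handed the job in at about t = 55 s, but the hand-in returned no verdict: all three plates are in grooves, the hood is seated and clamped, and the middle, far and near keys were each pressed to the stop in that order and let up.

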